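# Refit the rotor of a mini spinner

### The job

Put the rotor back into the mini spinner: press the thumb latch at its front so that the lid springs open, set the rotor on the spindle and, pressing only lightly, turn it until its slots drop over the drive pin and it sits fully home, then gently push the lid down until it snaps shut. Do not force the rotor onto the spindle, and leave the things around it where they are.

Things in the scene. Friction and masses are not known exactly. Their poses are not given: they have to be found in the camera images.
- spinner: mini spinner (tiny bench centrifuge), fixed to the worktop: white round base 124 mm across, deck 52 mm high, with an open bowl (74 mm across, floor 28 mm high) under a clear round lid; its origin is the centre of its underside, on the spindle axis; its x axis points from the latch (front, -x) to the lid hinge (back, +x), z up
- spindle_seat (a point): centre of the spindle flange, 30 mm above the worktop: the rotor's underside rests here when home. The rubber-mounted spindle gives 2 mm downward (3.5 N per mm). A flat-topped cross pin in the shaft (4.4 mm thick, 28 mm long, top 4.8 mm above the flange) drives the rotor; its angle is not measured. Out of line with it the rotor rides 4.8 mm too high, and drops when turned into line
- shaft_tip (a point): tip of the upright spindle shaft, 50 mm above the worktop; the shaft is 6.6 mm thick and stands 20 mm above the flange, its last 6 mm tapering to 3 mm. The spindle turns about it with a light drag of 0.03 N m: a rotor pressed down or sideways with more than about 4 N while being turned drags the spindle and its pin round with it
- rotor: black 8-place rotor, 60 mm across, 48 mm high, 0.10 to 0.20 kg, standing loose on the worktop; origin is the centre of its underside, z up. An upright black lifting wing stands on its middle (12 mm thick along the rotor's y axis, 28 mm long along its x axis, from 22 to 48 mm above the underside): grip it across its thickness
- rotor_boss (a point): centre of the rotor's underside: a round boss about 30 mm across with a bore for the shaft (0.7 mm play all round) and two crossed slots, 6 mm wide and 8 mm deep, along the rotor's x and y axes, so that it fits over the pin every quarter turn, with about 0.1 rad play either way
- rotor_grip (a point): middle of the rotor's lifting wing, 43 mm above the rotor's underside, 5 mm below the wing's top: a good height for the TCP when gripping
- latch_pad (a point): middle of the top of the ribbed grey thumb pad of the latch, 97 mm in front of the spindle axis and 50 mm above the worktop with the latch at rest; the pad is 26 mm wide and 27 mm long, and the hook stands up 16 mm right behind it. Pressed straight down by about 7 mm (2 N at first, under 6 N when fully down at 9 mm) it frees the lid
- latch (a joint): angle of the rocker latch, rad: 0 at rest (hook over the lid's lip), about 0.2 frees the lid, 0.32 fully pressed; it springs back when let go, also when the lid is open
- lid (a joint): angle of the lid, rad: 0 shut and hooked, 1.75 fully open. A spring opens it: about 1.3 N at the lid's front edge when shut, less when open. It must be pushed slightly past 0 (down to about -0.02; the rubber stop is at -0.03) for the hook to snap over its lip; the snap needs about 10 N at lid_press
- lid_hinge (a point): on the lid's hinge axis (along the spinner's y), 64 mm behind the spindle axis, 55 mm above the worktop
- lid_press (a point): point on the outer face of the lid's flat top, 104 mm from the hinge toward the front, 29 mm above the hinge plane (84 mm above the worktop when shut); the lid is 116 mm across, flat-topped to 50 mm from its middle. To shut the open lid push this face from behind with closed fingers, over and down along an arc about the hinge
- tube_jar: bystander: clear jar with a tan cap, 82x77x116 mm, loose; origin under its centre
- foam_rack: bystander: white foam tube rack, 72x100x42 mm, loose; origin under its centre
- bottle_b: bystander: white plastic bottle, 45x56x141 mm, loose; origin under its centre
- forceps: bystander: steel forceps, 130 mm long, lying loose; origin under its middle
There are look-alikes about, which are no part of the job. Several things have the shape of the rotor; the one meant has the colours described above.

How it is judged:
By the outcome, as a careful person would: the job done as asked, in the order asked, and still so for the second after the job is handed in, with the robot touching nothing.
It also fails if it takes over 67 s, if anything falls off the work surface, if the arm or the gripper's body presses on something with over 40 N, if the wrist force passes 120 N, or if a joint passes its speed limit or range.

### The arm

A 6-joint arm with a two-finger parallel gripper is mounted at the origin on a cart in front of the work surface, level with it; the furniture and walls round the work are solid. World frame = base frame: x ahead of the robot, y to its left, z up, the work surface at z = 0. Lengths are in m, angles in rad, forces in N, time in s.
With the tool pointing down it reaches from about 0.4 to 0.825 m from the base axis. Payload 7 kg.
Tool frame: the origin (TCP) lies between the finger pads, 19 mm behind the fingertips; this is the grasp point; z points along the fingers, y is the line along which they close (so a half turn about z gives the same grasp; the last joint's range is limited). The gripper opens to 88 mm and grips with 3 to 60 N. Pads are 19 mm wide; open, the fingers measure 130 mm over their backs; the gripper's body (78 mm by 193 mm) begins 47 mm behind the grasp point.
Start: joints at [-1.005, 0.359, 0.012, 0, -1.224, -0.288], TCP at [0.185, -0.649, 0.245] pointing down, gripper open.
Joint ranges: [-3.07, 3.07], [-1.43, 2.12], [-1.02, 1.25], [-3.03, 1.67], [-3.05, -0], [-3.03, 3.03]. Speed limits (rad/s): [2.39, 2.39, 3.01, 3.14, 3.14, 3.14].

### API

Orientations are given as [roll, pitch, yaw] about the fixed x, y, z axes, in that order (R = Rz(yaw) Ry(pitch) Rx(roll)).
In Python, from station import arm gives the robot as it stands.
- The arm moves only by the tool step_arm, never from a script. Its argument "rows" is a list of rows, each a list of 5 numbers: the shift along the world's x, y, z in m, then the turn about the world's z in rad, then the finger opening in m, from 0 to 0.0876. In form: [[x, y, z, spin, gripper], ...]. A call has 1 to 20 rows; each row is the pose to reach, as a shift and turn from the pose commanded when the call began; what a row does not reach only later rows make up. A row lasts 1/10 s, in which the tool goes at most 50 mm and 8.59 degrees, less where a joint would pass 70% of its speed; a pose out of reach is approached as far as the arm can. A call with a gripper value outside its range is refused whole. The fingers move at their own pace and stop on an object; "newtons" is the grip in N (left out, the last holds). Time passes only in rows, so rows that repeat a pose let the fingers close. It gives the time, the measured TCP pose, the force, the opening and the grip force at its end, in the units of the state.
- arm.get_state(): the state, without advancing time (a new reading comes with each control period).
- arm.grab_frame(name): name is "scene" or "side" or "wrist"; returns a dict with "color" (480x640x3 uint8, blue, green, red), "vfov" (degrees; the focal length in pixels is half the picture's height over the tangent of half this angle, whatever the lens; pixels are square), "cx", "cy" (the principal point, pixels), "rvec" (rotation vector, rad) and "tvec" (3), from world to camera coordinates, as OpenCV has them. Camera axes: x right, y down, z forward; pixel columns grow to the right and rows downward; lengths in m; the calibration is good to about 2 mm. A picture is of the moment at which its call begins. There is no depth.
- arm.job_done(): hands the job in; it is judged then, once.
The state is a dict: "t": time; "q": joint angles; "qd": joint speeds; "joint_efforts": joint torques, N m; "eef_pos": TCP position; "ee_rot": TCP orientation; "force": force on the tool from outside, world axes, zero at the start; "moment": the same for the moment, N m; "width": finger opening in m; "gripper_force": force on a finger pad.
Only numpy, scipy, OpenCV 4.12 (cv2) and the standard library are available. Lean on these libraries where they do the work, as an engineer would, in place of code of your own. Each camera call takes 0.05 s, during which the arm holds its last target. There are 200 camera calls.

## Working session

There is one attempt and no reset: what is moved stays moved. The work goes in short steps, Python scripts to look and compute and a tool call to move; the robot and the scene stay as the last step left them, time stands still between calls to the robot, and variables do not carry over. Pictures are saved under pics/ and viewed, at most 10 in all, crops included, and the job is handed in when it is done.

Besides the shell and the picture viewer there is one more tool, called after "Call:" by a JSON object that holds its "name" and its "arguments", one argument or row to a line. step_arm: Moves the arm, as the interface text tells. Its arguments: {"type":"object","properties":{"rows":{"type":"array"},"newtons":{"type":"number"}},"required":["rows"]}

```bash
mkdir -p pics
cat > h.py <<'E'
import numpy as np, cv2
from station import arm
def grab(n,save=None):
    f=arm.grab_frame(n)
    if save: cv2.imwrite(f'pics/{save}.png',f['color'])
    return f
def cam(f):
    fl=240/np.tan(np.radians(f['vfov'])/2)
    K=np.array([[fl,0,f['cx']],[0,fl,f['cy']],[0,0,1]])
    R=cv2.Rodrigues(np.array(f['rvec'],float))[0]; t=np.array(f['tvec'],float).ravel()
    return K,R,t
def ray(f,u,v):
    K,R,t=cam(f); d=R.T@np.linalg.inv(K)@np.array([u,v,1.]); return -R.T@t,d
def onz(f,u,v,z):
    o,d=ray(f,u,v); return o+d*(z-o[2])/d[2]
def proj(f,p):
    K,R,t=cam(f); q=K@(R@np.array(p,float)+t); return q[:2]/q[2]
def tri(a,b):
    (o1,d1),(o2,d2)=a,b
    A=np.stack([d1,-d2],1); s=np.linalg.lstsq(A,o2-o1,rcond=None)[0]
    p,q=o1+d1*s[0],o2+d2*s[1]; return (p+q)/2,np.linalg.norm(p-q)
E
python3 - <<'E'
from h import *
a=grab('scene','s0');b=grab('side','d0');c=grab('wrist','w0')
for f in(a,b,c):
    K,R,t=cam(f);print(K[0,0],f['cx'],f['cy'],(-R.T@t).round(3),R[2].round(2))
print(arm.get_state())
E
```

```text
517.0390982283012 313.2887820676706 227.60297433787022 [-0.086  0.652  0.914] [ 0.55 -0.51 -0.66]
471.582799653027 313.5599998015858 242.98302787640438 [ 0.639 -0.797  0.651] [-0.03  0.82 -0.56]
421.614170543865 316.3993553134524 233.40138610945476 [ 0.112 -0.67   0.384] [ 0.27  0.08 -0.96]
{'t': 0.15, 'q': array([-1.00491902e+00,  3.59194540e-01,  1.13096580e-02, -2.50149192e-04,
       -1.22409504e+00, -2.88142316e-01]), 'qd': array([ 0.00109625, -0.00279084,  0.00290875,  0.00037372, -0.0006574 ,
       -0.00018098]), 'joint_efforts': array([-3.02579348e-03, -5.83273137e+01,  2.93292421e+01,  7.00110197e+00,
        8.87241651e-03, -1.06548375e-04]), 'eef_pos': array([ 0.18498846, -0.64881731,  0.24467425]), 'ee_rot': array([ 3.14039102e+00, -1.10877516e-04, -2.86394274e+00]), 'force': array([0.11677865, 0.04704597, 0.36273626]), 'moment': array([0.02200922, 0.00684854, 0.03749607]), 'gripper_force': 0.0, 'width': 0.08764536405093441}
```

View pics/s0.png

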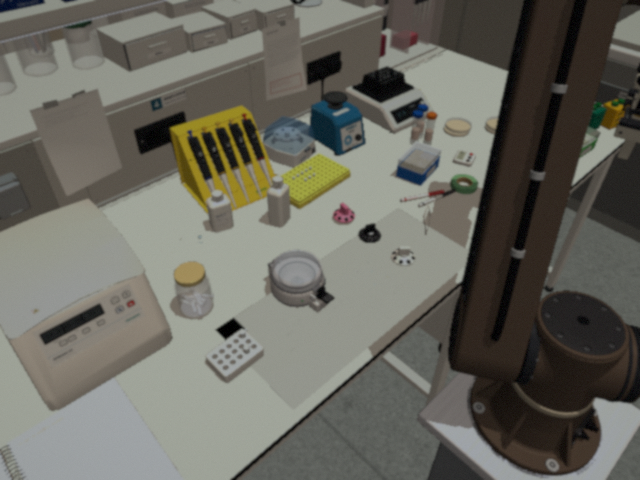

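View pics/d0.png

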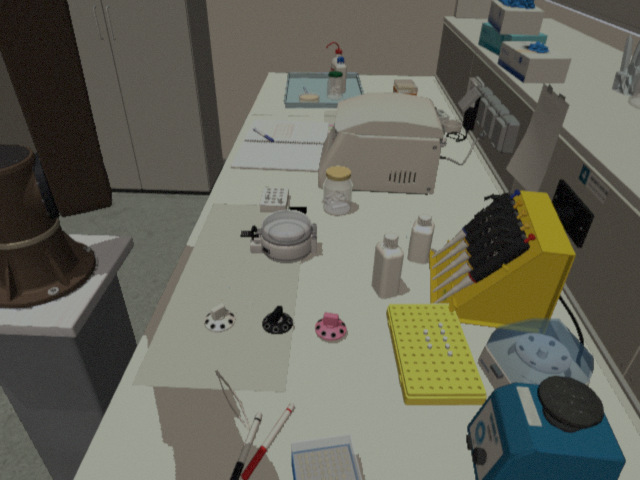

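The scene view shows three rotor shapes: black (370,233), pink (344,214) and white (404,256). In the side view they are at (278,320), (331,326) and (220,319). The black one with the black wing fits the description. The spinner is at scene (297,277) and side (287,235), with its latch pad at (320,297) and (250,233). Next I'll enlarge these and take rough positions.

Run:
```python
from h import *
a=grab('scene');b=grab('side')
cv2.imwrite('pics/a.png',a['color']);cv2.imwrite('pics/b.png',b['color'])
def crop(f,x,y,w,h,s): return cv2.resize(f['color'][y:y+h,x:x+w],(w*s,h*s),interpolation=cv2.INTER_CUBIC)
m=np.vstack([np.hstack([crop(a,260,245,80,60,5),crop(b,235,200,80,60,5)]),np.hstack([crop(a,330,200,80,60,5),crop(b,240,290,80,60,5)])])
cv2.imwrite('pics/crop.png',m)
def t(p,q): print(tri(ray(a,*p),ray(b,*q)))
t((370,233),(278,320)); t((297,277),(287,235)); t((322,297),(250,233))
# black rotor mask centroids
for f,(x,y,w,h) in((a,(350,218,40,30)),(b,(258,300,40,40))):
    g=f['color'][y:y+h,x:x+w].max(2)<80
    n,l,s,c=cv2.connectedComponentsWithStats(g.astype(np.uint8)); i=1+s[1:,4].argmax(); print(s[i]+[x,y,0,0,0],c[i]+[x,y])
for p in((370,238),(404,258),(344,217)): print(onz(a,*p,0.015))
for p in((278,324),(220,321)): print(onz(b,*p,0.015))
```

```text
(array([ 0.54639603, -0.13984353,  0.01874723]), np.float64(0.003416695411827374))
(array([0.54067671, 0.11817488, 0.04344907]), np.float64(0.002812880348394268))
(array([0.45488326, 0.11911608, 0.04558594]), np.float64(0.0003215500671077913))
[359 224  22  18 277] [369.33935018 233.60649819]
[262 306  31  28 583] [277.15437393 321.6535163 ]
[ 0.53413575 -0.12902564  0.015     ]
[ 0.42729556 -0.13615632  0.015     ]
[ 0.63882104 -0.14006621  0.015     ]
[ 0.54846754 -0.14564624  0.015     ]
[ 0.43666076 -0.14395999  0.015     ]
```

View pics/crop.png

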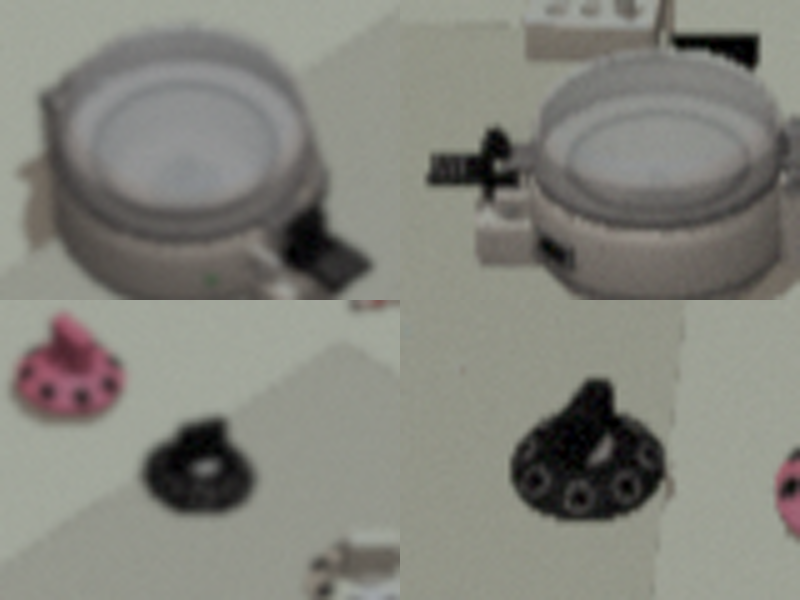

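The crop confirms the black body and black wing at side (278,320), roughly (0.547,-0.142). The pink and white ones are look-alikes. The spinner is at about (0.545,0.118), with its latch toward -x. I'll move the wrist camera above them.

Call:
{"name": "step_arm", "arguments": {
  "rows": [
    [0.355,0.649,0.0,-0.278,0],
    [0.355,0.649,0.0,-0.278,0],
    [0.355,0.649,0.0,-0.278,0],
    [0.355,0.649,0.0,-0.278,0],
    [0.355,0.649,0.0,-0.278,0],
    [0.355,0.649,0.0,-0.278,0],
    [0.355,0.649,0.0,-0.278,0],
    [0.355,0.649,0.0,-0.278,0],
    [0.355,0.649,0.0,-0.278,0],
    [0.355,0.649,0.0,-0.278,0],
    [0.355,0.649,0.0,-0.278,0],
    [0.355,0.649,0.0,-0.278,0],
    [0.355,0.649,0.0,-0.278,0],
    [0.355,0.649,0.0,-0.278,0],
    [0.355,0.649,0.0,-0.278,0],
    [0.355,0.649,0.0,-0.278,0],
    [0.355,0.649,0.0,-0.278,0],
    [0.355,0.649,0.0,-0.278,0],
    [0.355,0.649,0.0,-0.278,0]
  ],
  "newtons": 20
}}

```text
t: 2.15
eef_pos: [0.5396, -0.001, 0.2455]
ee_rot: [3.141, 0.0, 3.14]
force: [1.1, -0.1, -0.6]
width: 0.0003
gripper_force: 0.0
```

Run:
```python
from h import *
c=grab('wrist','w1'); s=arm.get_state(); print(s['t'],s['eef_pos'],s['ee_rot'],s['force'],s['q'])
for p in((.547,-.142,.0),(.545,.118,.052),(.45,.119,.05)): print(proj(c,p))
```

```text
2.2 [ 0.53969868 -0.00107627  0.24560999] [3.14151939e+00 3.22795831e-04 3.14009035e+00] [ 0.7701106  -0.33151888  0.6449998 ] [ 3.61362163e-01  1.35840768e-01 -2.86470983e-01  5.05320552e-05
 -1.14815679e+00 -1.93368150e+00]
[165.11098528 202.94772841]
[463.06676205 214.02083324]
[475.84266591  90.64927761]
```

View pics/w1.png

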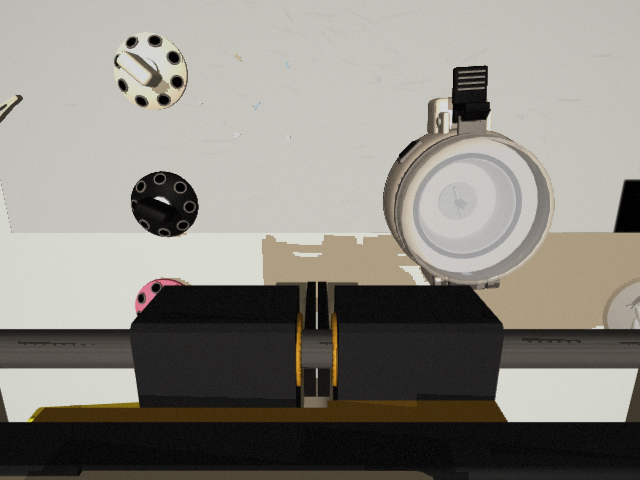

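The wrist view shows the pad (66–100 rows) centred near (471,83), the spindle near (459,201), the black rotor at (165,203) and the jar's cap off to the right. Now I'll compute positions.

Run:
```python
from h import *
c=grab('wrist'); im=c['color']; cv2.imwrite('pics/w1b.png',im)
print('pad',onz(c,471,83,.05),'spindle',onz(c,459,201,.05),onz(c,459,201,.035))
g=cv2.cvtColor(im,cv2.COLOR_BGR2GRAY)
# deck outer silhouette ellipse: lid inner ring circles
for z,(x,y) in((.028,(459,203)),):pass
# latch dark mask
m=(g<60).astype(np.uint8); m[125:]=0; m[:,:440]=0; m[:,520:]=0
n,l,s,ce=cv2.connectedComponentsWithStats(m); i=1+s[1:,4].argmax(); print(s[i],ce[i])
ys,xs=np.where(l==i); q=ys<100
box=cv2.minAreaRect(np.stack([xs[q],ys[q]],1).astype(np.float32)); print(box)
# black rotor
m=(g<70).astype(np.uint8); m[:160]=0;m[245:]=0;m[:,:115]=0;m[:,215:]=0
cn=max(cv2.findContours(m,0,2)[0],key=cv2.contourArea); print('rotor',cv2.fitEllipse(cn),cv2.boundingRect(cn))
for z in(.008,.022): print(onz(c,*cv2.fitEllipse(cn)[0],z))
cc=cv2.resize(im[150:255,110:220],(440,420),interpolation=cv2.INTER_CUBIC); cc=cv2.convertScaleAbs(cc,alpha=3)
d=cv2.resize(im[50:155,420:530],(440,420),interpolation=cv2.INTER_CUBIC)
cv2.imwrite('pics/c2.png',cv2.resize(np.hstack([cc,d]),(800,382)))
```

```text
pad [0.44467979 0.11481363 0.05      ] spindle [0.53478382 0.11437367 0.05      ] [0.53798686 0.11953909 0.035     ]
[ 452   65   38   58 1629] [469.50153468  95.33824432]
((469.5, 82.0), (34.0, 35.0), 90.0)
rotor ((165.08509826660156, 203.72006225585938), (62.581050872802734, 65.79193115234375), 126.30158233642578) (131, 171, 68, 66)
[ 0.54607872 -0.13920707  0.008     ]
[ 0.54300279 -0.13406864  0.022     ]
```

View pics/c2.png

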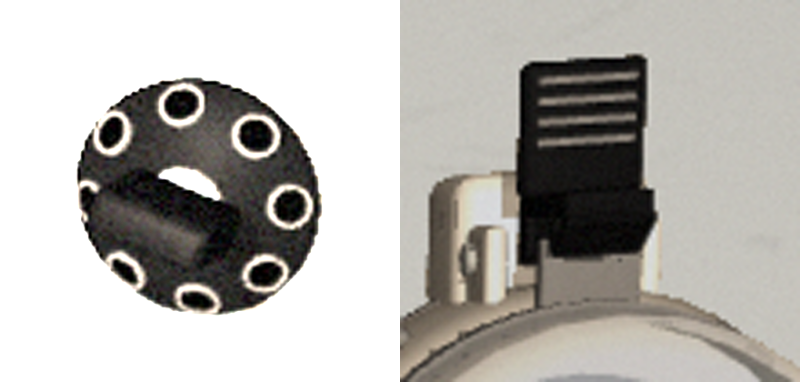

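Call:
{"name": "step_arm", "arguments": {
  "rows": [
    [-0.099,0.114,-0.05,0,0],
    [-0.099,0.114,-0.05,0,0],
    [-0.099,0.114,-0.05,0,0],
    [-0.099,0.114,-0.05,0,0],
    [-0.099,0.114,-0.1,0,0],
    [-0.099,0.114,-0.14,0,0],
    [-0.099,0.114,-0.16,0,0],
    [-0.099,0.114,-0.168,0,0],
    [-0.099,0.114,-0.172,0,0],
    [-0.099,0.114,-0.176,0,0],
    [-0.099,0.114,-0.178,0,0],
    [-0.099,0.114,-0.18,0,0],
    [-0.099,0.114,-0.18,0,0]
  ]
}}

```text
t: 3.55
eef_pos: [0.4409, 0.1139, 0.0661]
ee_rot: [3.141, 0.0, 3.141]
force: [-4.3, 0.1, 4.6]
width: 0.0006
gripper_force: 2.9
```

Call:
{"name": "step_arm", "arguments": {
  "rows": [
    [0,0,-0.002,0,0],
    [0,0,-0.004,0,0],
    [0,0,-0.004,0,0],
    [0,0,-0.004,0,0]
  ]
}}

```text
t: 3.95
eef_pos: [0.44, 0.1137, 0.0623]
ee_rot: [3.141, -0.001, 3.141]
force: [-11.2, 2.9, 13.4]
width: 0.0003
gripper_force: 8.5
```

Run:
```python
from h import *
a=grab('scene');b=grab('side');s=arm.get_state();print(s['force'],s['eef_pos'])
def crop(f,x,y,w,h,k): return cv2.resize(f['color'][y:y+h,x:x+w],(w*k,h*k),interpolation=cv2.INTER_CUBIC)
cv2.imwrite('pics/c3.png',np.hstack([crop(a,240,190,133,140,3),crop(b,200,130,133,140,3)]))
```

```text
[-10.71664863   1.79499613  12.89671211] [0.43994553 0.11369083 0.06230709]
```

View pics/c3.png

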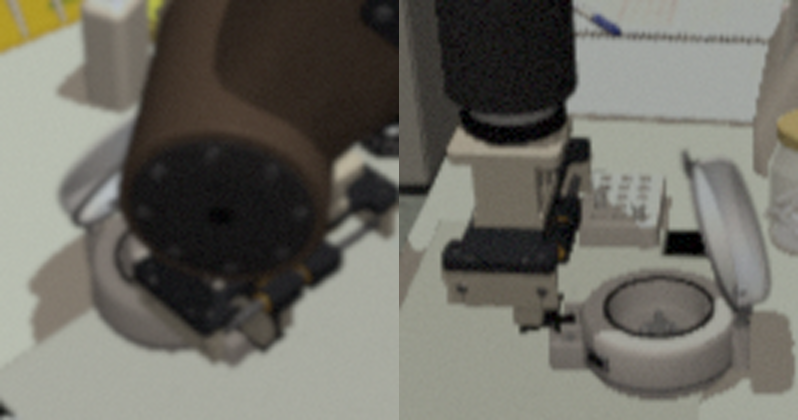

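The lid is open: it stands at the back in the side view. I'll lift off and look at the spindle and pin from above.

Call:
{"name": "step_arm", "arguments": {
  "rows": [
    [0,0,0.05,0,0],
    [0,0,0.1,0,0],
    [0,0,0.15,0,0],
    [0.04,0,0.18,0,0],
    [0.08,0,0.18,0,0],
    [0.08,0,0.18,0,0],
    [0.08,0,0.18,0,0]
  ]
}}

```text
t: 4.75
eef_pos: [0.5214, 0.1136, 0.2414]
ee_rot: [3.141, -0.0, 3.14]
force: [0.0, -1.0, -0.8]
width: 0.0008
gripper_force: 0.0
```

Run:
```python
from h import *
c=grab('wrist','w2');s=arm.get_state();print(s['t'],s['force'],s['eef_pos'])
for p in((.541,.115,.05),(.541,.115,.035)): print(proj(c,p))
u,v=map(int,proj(c,(.541,.115,.035)))
im=c['color']; x0,y0=u-50,v-50
k=cv2.resize(im[y0:y0+100,x0:x0+100],(600,600),interpolation=cv2.INTER_CUBIC); print(x0,y0)
cv2.imwrite('pics/c4.png',cv2.createCLAHE(3,(4,4)).apply(cv2.cvtColor(k,cv2.COLOR_BGR2GRAY)))
```

```text
4.8 [-1.3529636   0.22043471 -0.58199959] [0.52069284 0.11355824 0.24127738]
[318.11528322 231.82007896]
[318.04999196 226.90342281]
268 176
```

View pics/c4.png

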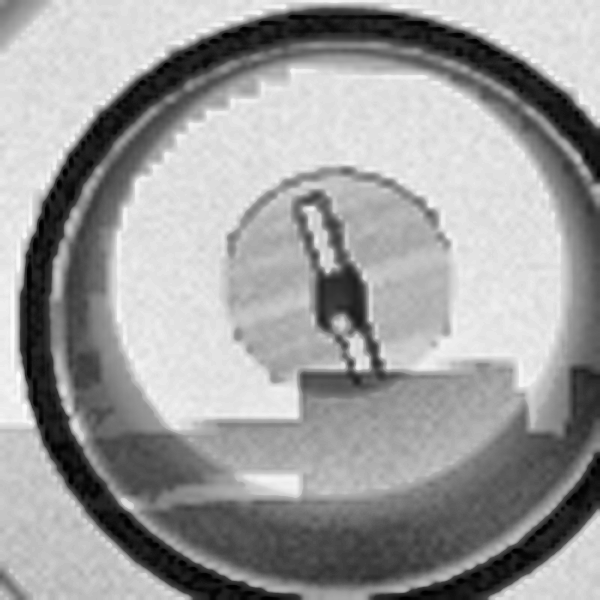

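The crop shows the bowl, with the pin running from (311,197) to (370,372) and the shaft tip near (341,322), all in ×6 crop pixels.

Run:
```python
from h import *
c=grab('wrist'); P=lambda x,y,z: onz(c,268+x/6,176+y/6,z)
a,b=P(311,197,.0348),P(370,374,.0348); print(a,b,np.linalg.norm(a-b),(a+b)/2,'ang',np.degrees(np.arctan2(*(b-a)[1::-1])))
print('tip',P(341,322,.05),'flange ctr',P(340,288,.030))
g=cv2.cvtColor(c['color'],cv2.COLOR_BGR2GRAY); m=(g[160:290,260:390]<80).astype(np.uint8)
cs=[k for k in cv2.findContours(m,0,2)[0] if cv2.contourArea(k)>1500]
for k in cs:
    k=k+np.array([[[260,160]]]); e=cv2.fitEllipse(k); print(e, onz(c,*e[0],.052))
```

```text
[0.5245305  0.11639177 0.0348    ] [0.55045877 0.12487728 0.0348    ] 0.027281479838629778 [0.53749463 0.12063453 0.0348    ] ang 18.12164142042688
tip [0.53840689 0.12038175 0.05      ] flange ctr [0.53902447 0.12061761 0.03      ]
((326.18994140625, 231.87913513183594), (103.1083984375, 113.74462890625), 128.48191833496094) [0.53970423 0.12145169 0.052     ]
```

Call:
{"name": "step_arm", "arguments": {
  "rows": [
    [0.01,-0.254,0,0,0.05],
    [0.01,-0.254,0,0,0.05],
    [0.01,-0.254,0,0,0.05],
    [0.01,-0.254,0,0,0.05],
    [0.01,-0.254,-0.03,0,0.05],
    [0.01,-0.254,-0.03,0,0.05],
    [0.01,-0.254,-0.03,0,0.05],
    [0.01,-0.254,-0.03,0,0.05]
  ]
}}

```text
t: 5.65
eef_pos: [0.5309, -0.1396, 0.2118]
ee_rot: [-3.142, 0.0, 3.141]
force: [0.2, 0.2, 0.0]
width: 0.0497
gripper_force: 0.0
```

Run:
```python
from h import *
c=grab('wrist','w3');s=arm.get_state();print(s['t'],s['force'],s['eef_pos'])
u,v=map(int,proj(c,(.546,-.139,.01))); im=c['color']; x0,y0=u-50,v-50; print(x0,y0)
k=cv2.resize(im[y0:y0+100,x0:x0+100],(600,600),interpolation=cv2.INTER_CUBIC)
k=cv2.cvtColor(k,cv2.COLOR_BGR2GRAY); k=(255*(np.clip(k/110.,0,1)**.6)).astype(np.uint8); cv2.imwrite('pics/c5.png',k)
g=cv2.cvtColor(im,cv2.COLOR_BGR2GRAY); m=(g<80).astype(np.uint8); mm=np.zeros_like(m); mm[y0:min(y0+100,290),x0:x0+100]=1
cn=max(cv2.findContours(m*mm,0,2)[0],key=cv2.contourArea); e=cv2.fitEllipse(cn); print(e,cv2.boundingRect(cn)); print(onz(c,*e[0],.008))
```

```text
5.7 [0.49249667 0.53254075 0.58383127] [ 0.53123269 -0.13919162  0.21213653]
267 173
((318.1596984863281, 222.49038696289062), (69.76732635498047, 71.10749816894531), 84.86090087890625) (283, 188, 72, 70)
[ 0.5460771  -0.13821385  0.008     ]
```

View pics/c5.png

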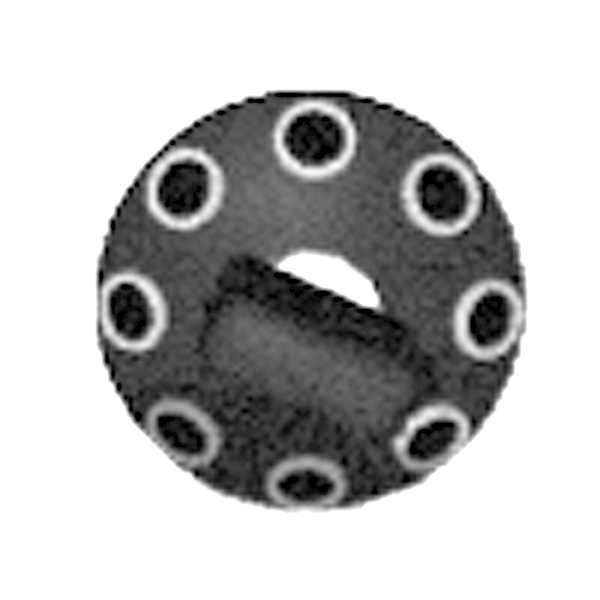

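The wing top is the lighter band centred near crop (312,365), tilted about 22° (long axis ≈67.5° in the world). I'll work out the centre.

Run:
```python
from h import *
c=grab('wrist'); P=lambda x,y,z: onz(c,267+x/6,173+y/6,z).round(4)
print('wing',P(312,365,.048)); H=[(315,138),(440,193),(488,318),(433,437),(308,485),(183,433),(132,308),(185,187)]
for z in(.012,.016): 
    q=np.array([P(*h,z) for h in H]); print(q.mean(0),np.linalg.norm(q-q.mean(0),axis=1).round(4),(np.degrees(np.arctan2(q[:,1]-q.mean(0)[1],q[:,0]-q.mean(0)[0]))%45).round(1))
print('disc',P((318.2-267)*6,(222.5-173)*6,.004))
s=arm.get_state();print(s['eef_pos'],s['ee_rot'],s['q'][[0,5]])
```

```text
wing [ 0.5448 -0.1373  0.048 ]
[ 0.5480625 -0.13725    0.012    ] [0.0249 0.0248 0.0247 0.025  0.0251 0.025  0.0249 0.025 ] [43.7 44.2 43.8 44.  44.4 44.2 43.  43.7]
[ 0.5469625 -0.137275   0.016    ] [0.0246 0.0244 0.0244 0.0247 0.0248 0.0247 0.0245 0.0247] [43.7 44.3 43.7 44.1 44.3 44.2 43.  43.6]
disc [ 0.5477 -0.1377  0.004 ]
[ 0.53141896 -0.13894254  0.21227361] [ 3.14150052e+00  1.47878556e-03 -3.14027749e+00] [ 0.10100654 -1.67051753]
```

Call:
{"name": "step_arm", "arguments": {
  "rows": [
    [0.015,0.002,-0.08,1.16,0.036],
    [0.015,0.002,-0.08,1.16,0.036],
    [0.015,0.002,-0.08,1.16,0.036],
    [0.015,0.002,-0.08,1.16,0.036],
    [0.015,0.002,-0.08,1.16,0.036],
    [0.015,0.002,-0.08,1.16,0.036],
    [0.015,0.002,-0.08,1.16,0.036],
    [0.015,0.002,-0.08,1.16,0.036],
    [0.015,0.002,-0.09,1.16,0.036],
    [0.015,0.002,-0.12,1.16,0.036],
    [0.015,0.002,-0.15,1.16,0.036],
    [0.015,0.002,-0.16,1.16,0.036],
    [0.015,0.002,-0.166,1.16,0.036],
    [0.015,0.002,-0.167,1.16,0.036],
    [0.015,0.002,-0.167,1.16,0.036]
  ]
}}

```text
t: 7.25
eef_pos: [0.5468, -0.1379, 0.0452]
ee_rot: [-3.14, 0.0, -1.982]
force: [0.4, -0.3, 1.4]
width: 0.036
gripper_force: 0.0
```

Call:
{"name": "step_arm", "arguments": {
  "rows": [
    [0,0,0,0,0.02],
    [0,0,0,0,0.008],
    [0,0,0,0,0.0],
    [0,0,0,0,0.0],
    [0,0,0,0,0.0],
    [0,0,0,0,0.0]
  ],
  "newtons": 20
}}

```text
t: 7.85
eef_pos: [0.5462, -0.1381, 0.0446]
ee_rot: [-3.141, 0.0, -1.982]
force: [-1.4, 1.6, 3.0]
width: 0.0115
gripper_force: 20.0
```

Call:
{"name": "step_arm", "arguments": {
  "rows": [
    [0,0,0.03,0,0],
    [0,0,0.08,0,0],
    [0,0,0.105,0,0],
    [-0.008,0.05,0.105,-0.15,0],
    [-0.008,0.1,0.105,-0.3,0],
    [-0.008,0.15,0.105,-0.45,0],
    [-0.008,0.2,0.105,-0.6,0],
    [-0.008,0.23,0.105,-0.75,0],
    [-0.008,0.258,0.105,-0.844,0],
    [-0.008,0.258,0.105,-0.844,0],
    [-0.008,0.258,0.105,-0.844,0],
    [-0.008,0.258,0.105,-0.844,0]
  ]
}}

```text
t: 9.05
eef_pos: [0.5377, 0.1193, 0.149]
ee_rot: [-3.142, -0.001, -2.825]
force: [0.3, -0.2, -1.2]
width: 0.0117
gripper_force: 20.0
```

Run:
```python
from h import *
import time
c=grab('wrist','w4');b=grab('side','d4');s=arm.get_state();print(s['t'],s['force'],s['eef_pos'],s['ee_rot'],s['width'])
im=c['color']
b2=cv2.resize(b['color'][120:270,200:350],(450,450),interpolation=cv2.INTER_CUBIC)
cv2.imwrite('pics/c6.png',np.hstack([cv2.resize(im[200:400,220:420],(340,340)),np.zeros((340,10,3),np.uint8),b2[:340]]))
print(proj(b,(.5388,.1206,.05)),proj(b,s['eef_pos']-[0,0,.0445]),proj(c,s['eef_pos']))
```

```text
9.15 [ 0.82318109 -0.57298816 -1.72676463] [0.53795941 0.11888391 0.14922688] [-3.14154240e+00 -4.08562033e-04 -2.82595302e+00] 0.012055666842690273
[285.71147136 232.35198332] [284.74922818 212.49422156] [315.13395324 326.07114144]
```

View pics/c6.png

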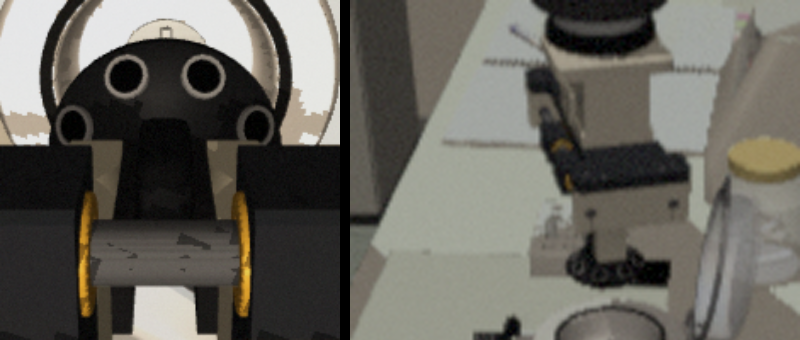

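The rotor is held squarely (left), above the bowl (right). Descending to just above the shaft tip.

Call:
{"name": "step_arm", "arguments": {
  "rows": [
    [0,0.001,-0.03,0,0],
    [0,0.001,-0.05,0,0],
    [0,0.001,-0.054,0,0],
    [0,0.001,-0.056,0,0],
    [0,0.001,-0.058,0,0],
    [0,0.001,-0.058,0,0]
  ]
}}

```text
t: 9.75
eef_pos: [0.5386, 0.121, 0.0921]
ee_rot: [3.141, 0.001, -2.826]
force: [0.6, -0.1, -1.2]
width: 0.012
gripper_force: 20.0
```

Call:
{"name": "step_arm", "arguments": {
  "rows": [
    [0,0,-0.002,0,0],
    [0,0,-0.003,0,0],
    [0,0,-0.003,0,0]
  ]
}}

```text
t: 10.05
eef_pos: [0.5383, 0.121, 0.0886]
ee_rot: [3.142, 0.001, -2.826]
force: [-0.2, -0.1, -1.6]
width: 0.0118
gripper_force: 20.0
```

Call:
{"name": "step_arm", "arguments": {
  "rows": [
    [0,0,-0.002,0,0],
    [0,0,-0.003,0,0],
    [0,0,-0.004,0,0],
    [0,0,-0.004,0,0]
  ]
}}

```text
t: 10.45
eef_pos: [0.5384, 0.121, 0.0844]
ee_rot: [-3.142, 0.001, -2.826]
force: [2.9, 0.4, -0.6]
width: 0.0116
gripper_force: 20.0
```

Call:
{"name": "step_arm", "arguments": {
  "rows": [
    [0,0,-0.001,0,0],
    [0,0,-0.002,0,0],
    [0,0,-0.003,0,0],
    [0,0,-0.003,0,0]
  ]
}}

```text
t: 10.85
eef_pos: [0.5384, 0.121, 0.0814]
ee_rot: [-3.142, 0.001, -2.826]
force: [2.8, -1.3, 0.3]
width: 0.012
gripper_force: 20.0
```

Call:
{"name": "step_arm", "arguments": {
  "rows": [
    [0.0005,-0.0002,0,0,0],
    [0.0005,-0.0002,0,0,0]
  ]
}}

```text
t: 11.05
eef_pos: [0.5384, 0.1206, 0.0812]
ee_rot: [3.142, -0.0, -2.826]
force: [0.8, -0.2, -0.5]
width: 0.0119
gripper_force: 20.0
```

Call:
{"name": "step_arm", "arguments": {
  "rows": [
    [0,0,-0.001,0,0],
    [0,0,-0.002,0,0],
    [0,0,-0.002,0,0]
  ]
}}

```text
t: 11.35
eef_pos: [0.5386, 0.1206, 0.0792]
ee_rot: [-3.141, -0.0, -2.826]
force: [2.1, -2.0, -0.2]
width: 0.0123
gripper_force: 20.0
```

Call:
{"name": "step_arm", "arguments": {
  "rows": [
    [0.0006,-0.0005,0,0,0],
    [0.0006,-0.0005,-0.001,0,0],
    [0.0006,-0.0005,-0.001,0,0]
  ]
}}

```text
t: 11.65
eef_pos: [0.5389, 0.1201, 0.0781]
ee_rot: [3.142, -0.001, -2.826]
force: [-0.2, 0.4, -0.5]
width: 0.012
gripper_force: 20.0
```

Call:
{"name": "step_arm", "arguments": {
  "rows": [
    [0,0,-0.0005,0,0],
    [0,0,-0.001,0,0],
    [0,0,-0.001,0,0]
  ]
}}

```text
t: 11.95
eef_pos: [0.539, 0.1201, 0.0772]
ee_rot: [-3.142, -0.0, -2.826]
force: [0.0, -0.4, -1.9]
width: 0.0119
gripper_force: 20.0
```

Call:
{"name": "step_arm", "arguments": {
  "rows": [
    [0,0,-0.0005,0,0],
    [0,0,-0.001,0,0],
    [0,0,-0.0015,0,0],
    [0,0,-0.002,0,0],
    [0,0,-0.002,0,0]
  ]
}}

```text
t: 12.45
eef_pos: [0.5391, 0.1202, 0.0753]
ee_rot: [-3.142, -0.0, -2.826]
force: [0.6, -0.2, -1.0]
width: 0.0118
gripper_force: 20.0
```

Call:
{"name": "step_arm", "arguments": {
  "rows": [
    [0,0,-0.0005,0,0],
    [0,0,-0.0005,0,0],
    [0,0,-0.0005,0,0]
  ]
}}

```text
t: 12.75
eef_pos: [0.5392, 0.1202, 0.0749]
ee_rot: [3.142, 0.0, -2.826]
force: [0.1, -0.2, -1.1]
width: 0.012
gripper_force: 20.0
```

Call:
{"name": "step_arm", "arguments": {
  "rows": [
    [0,0,-0.0004,0,0],
    [0,0,-0.0008,0,0],
    [0,0,-0.0008,0,0],
    [0,0,-0.0008,0,0]
  ]
}}

```text
t: 13.15
eef_pos: [0.5392, 0.1202, 0.0741]
ee_rot: [-3.142, 0.0, -2.826]
force: [0.0, 0.4, 0.3]
width: 0.0121
gripper_force: 20.0
```

Contact with the flange came at the home height (underside about 30 mm) with light force, so the slots are over the pin. Releasing and lifting.

Call:
{"name": "step_arm", "arguments": {
  "rows": [
    [0,0,0,0,0.02],
    [0,0,0,0,0.03],
    [0,0,0,0,0.03],
    [0,0,0.01,0,0.03],
    [0,0,0.04,0,0.03],
    [0,0,0.08,0,0.03],
    [0,0,0.13,0,0.03],
    [0,0,0.17,0,0.03],
    [-0.02,0,0.17,-0.15,0],
    [-0.02,0,0.17,-0.316,0],
    [-0.02,0,0.17,-0.316,0],
    [-0.02,0,0.17,-0.316,0]
  ]
}}

```text
t: 14.35
eef_pos: [0.5192, 0.1202, 0.2446]
ee_rot: [3.141, 0.0, -3.138]
force: [-0.3, 0.5, -0.3]
width: 0.0037
gripper_force: 0.0
```

Run:
```python
from h import *
c=grab('wrist','w7');s=arm.get_state();print(s['t'],s['force'],s['eef_pos'],s['ee_rot'],s['q'])
g=cv2.cvtColor(c['color'],cv2.COLOR_BGR2GRAY); u,v=map(int,proj(c,(.539,.1202,.04))); print(u,v)
m=(g<90).astype(np.uint8); mm=np.zeros_like(m); mm[v-45:v+45,u-45:u+45]=1
m=m*mm
for k in cv2.findContours(m,1,2)[0]:
    if cv2.contourArea(k)>500: e=cv2.fitEllipse(k); print(e,onz(c,*e[0],.038),onz(c,*e[0],.043), e[1][0]*.345/421)
# ring holes: bright rings -> dark interior centres
k=g[v-50:v+50,u-50:u+50]; r=((g>90)&(mm>0)).astype(np.uint8)
for q in cv2.findContours(r,1,2)[0]:
    a=cv2.contourArea(q)
    if 8<a<120: print(a,np.array(cv2.minEnclosingCircle(q)[0]).round(1),end=' ')
b=grab('side');import scipy
x,y=proj(b,(.539,.12,.054)).astype(int); cv2.imwrite('pics/f1.png',np.hstack([cv2.resize(g[v-60:v+60,u-60:u+60],(400,400),interpolation=2),cv2.resize(cv2.cvtColor(b['color'],6)[y-60:y+60,x-60:x+60],(400,400),interpolation=2)]))
```

```text
14.4 [ 0.00525828  0.28618392 -0.22338124] [0.51928809 0.12015381 0.24422214] [-3.14148917e+00  3.63286940e-05 -3.13798527e+00] [ 5.95558592e-01  1.25683464e-01 -3.01827728e-01  1.16644399e-04
 -1.14331273e+00 -2.16279590e+00]
316 227
((316.32049560546875, 227.5047149658203), (69.01396942138672, 70.33287811279297), 85.11052703857422) [0.53963131 0.12017283 0.038     ] [0.53823123 0.12016912 0.043     ] 0.056555390618476045
((319.62762451171875, 227.38949584960938), (89.36161804199219, 96.91490936279297), 121.9374008178711) [0.53951792 0.12298803 0.038     ] [0.53811948 0.1229436  0.043     ] 0.07322982951184633
11.0 [291.  264.5] 13.5 [288.  261.5] 52.0 [354.5 265.5] 74.0 [277.  264.5] 106.5 [280.5 249. ] 48.5 [323.5 229. ] 87.5 [339.  211.5] 97.0 [339.1 211.2] 9.0 [296.8 207.9] 95.5 [318.8 201. ] 108.0 [318.8 201.2] 29.0 [280. 207.]
```

The rotor's outline is centred at (0.539,0.120) in the bowl. Next I'll bring the closed fingers behind the open lid.

Call:
{"name": "step_arm", "arguments": {
  "rows": [
    [0.05,0.003,0.01,0.068,0],
    [0.1,0.006,0.01,0.068,0],
    [0.145,0.0085,0.01,0.068,0],
    [0.1585,0.0095,0.01,0.068,0],
    [0.1585,0.0095,0.0,0.068,0],
    [0.1585,0.0095,-0.04,0.068,0],
    [0.1585,0.0095,-0.07,0.068,0],
    [0.1585,0.0095,-0.0855,0.068,0],
    [0.1585,0.0095,-0.0855,0.068,0]
  ]
}}

```text
t: 15.35
eef_pos: [0.6751, 0.129, 0.155]
ee_rot: [-3.14, -0.006, -3.073]
force: [0.1, 0.6, -0.1]
width: 0.0008
gripper_force: 0.0
```

Call:
{"name": "step_arm", "arguments": {
  "rows": [
    [-0.01,-0.0005,0,0,0],
    [-0.018,-0.001,0,0,0],
    [-0.026,-0.002,0,0,0],
    [-0.036,-0.0025,0,0,0],
    [-0.036,-0.0025,0,0,0]
  ]
}}

```text
t: 15.85
eef_pos: [0.6406, 0.1273, 0.1598]
ee_rot: [3.141, 0.001, -3.073]
force: [0.5, 0.4, -0.3]
width: 0.0003
gripper_force: 0.4
```

Call:
{"name": "step_arm", "arguments": {
  "rows": [
    [-0.008,-0.0006,0.003,0,0],
    [-0.016,-0.001,0.0065,0,0],
    [-0.025,-0.002,0.009,0,0],
    [-0.035,-0.0025,0.0105,0,0],
    [-0.043,-0.003,0.0115,0,0],
    [-0.051,-0.0035,0.0115,0,0],
    [-0.0585,-0.004,0.0105,0,0],
    [-0.066,-0.0046,0.0085,0,0],
    [-0.0735,-0.005,0.006,0,0],
    [-0.081,-0.0056,0.003,0,0],
    [-0.088,-0.006,-0.0005,0,0],
    [-0.0943,-0.0065,-0.005,0,0],
    [-0.1,-0.007,-0.01,0,0],
    [-0.1057,-0.0073,-0.016,0,0],
    [-0.1105,-0.0077,-0.022,0,0],
    [-0.115,-0.008,-0.028,0,0],
    [-0.115,-0.008,-0.028,0,0]
  ]
}}

```text
t: 17.55
eef_pos: [0.5256, 0.1189, 0.1295]
ee_rot: [-3.141, -0.002, -3.074]
force: [-0.5, 0.8, 1.0]
width: 0.0001
gripper_force: 0.7
```

Run:
```python
from h import *
b=grab('side','d8');a=grab('scene');s=arm.get_state();print(s['t'],s['force'],s['eef_pos'])
cv2.imwrite('pics/c8.png',np.hstack([cv2.resize(b['color'][150:280,220:350],(400,400),interpolation=2),cv2.resize(a['color'][190:320,230:360],(400,400),interpolation=2)]))
```

```text
17.65 [-0.52607553 -0.46795166  2.59243061] [0.52639086 0.1190168  0.13038513]
```

Call:
{"name": "step_arm", "arguments": {
  "rows": [
    [-0.005,-0.0003,-0.006,0,0],
    [-0.009,-0.0006,-0.0115,0,0],
    [-0.013,-0.0009,-0.017,0,0],
    [-0.0155,-0.001,-0.021,0,0],
    [-0.017,-0.0012,-0.024,0,0],
    [-0.017,-0.0012,-0.026,0,0],
    [-0.017,-0.0012,-0.026,0,0]
  ]
}}

```text
t: 18.35
eef_pos: [0.5093, 0.1179, 0.1042]
ee_rot: [-3.141, -0.001, -3.074]
force: [0.1, -0.2, 0.7]
width: 0.0004
gripper_force: 0.3
```

Call:
{"name": "step_arm", "arguments": {
  "rows": [
    [0,0,-0.001,0,0],
    [0,0,-0.002,0,0],
    [0,0,-0.002,0,0]
  ]
}}

```text
t: 18.65
eef_pos: [0.509, 0.1178, 0.1022]
ee_rot: [-3.141, -0.001, -3.074]
force: [-2.3, -0.7, 1.6]
width: 0.0005
gripper_force: 1.2
```

Call:
{"name": "step_arm", "arguments": {
  "rows": [
    [0,0,-0.0005,0,0],
    [0,0,-0.001,0,0],
    [0,0,-0.001,0,0]
  ]
}}

```text
t: 18.95
eef_pos: [0.5094, 0.1178, 0.1014]
ee_rot: [-3.141, -0.001, -3.074]
force: [-2.1, -0.2, 3.0]
width: 0.0001
gripper_force: 1.3
```

Call:
{"name": "step_arm", "arguments": {
  "rows": [
    [0,0,-0.0005,0,0],
    [0,0,-0.001,0,0],
    [0,0,-0.001,0,0]
  ]
}}

```text
t: 19.25
eef_pos: [0.5096, 0.1179, 0.1005]
ee_rot: [-3.142, -0.0, -3.074]
force: [-1.7, 0.0, 3.1]
width: 0.0004
gripper_force: 1.3
```

Call:
{"name": "step_arm", "arguments": {
  "rows": [
    [0,0,-0.0005,0,0],
    [0,0,-0.001,0,0],
    [0,0,-0.001,0,0]
  ]
}}

```text
t: 19.55
eef_pos: [0.5095, 0.1179, 0.0997]
ee_rot: [-3.141, -0.0, -3.074]
force: [-4.1, -0.3, 6.0]
width: 0.0007
gripper_force: 3.1
```

Call:
{"name": "step_arm", "arguments": {
  "rows": [
    [0,0,-0.0005,0,0],
    [0,0,-0.001,0,0],
    [0,0,-0.001,0,0]
  ]
}}

```text
t: 19.85
eef_pos: [0.5094, 0.1179, 0.099]
ee_rot: [-3.141, -0.0, -3.074]
force: [-5.8, -0.4, 10.1]
width: 0.0007
gripper_force: 4.9
```

Call:
{"name": "step_arm", "arguments": {
  "rows": [
    [0,0,-0.0004,0,0],
    [0,0,-0.0008,0,0],
    [0,0,-0.0008,0,0]
  ]
}}

```text
t: 20.15
eef_pos: [0.5093, 0.1179, 0.0985]
ee_rot: [-3.141, -0.0, -3.074]
force: [-7.4, 0.2, 13.7]
width: 0.0007
gripper_force: 6.6
```

Call:
{"name": "step_arm", "arguments": {
  "rows": [
    [0,0,-0.0005,0,0],
    [0,0,-0.0007,0,0],
    [0,0,-0.0007,0,0],
    [0,0,0.002,0,0],
    [0,0,0.006,0,0],
    [0,0,0.02,0,0],
    [0,0,0.06,0,0],
    [0,0,0.1,0,0],
    [0.0,-0.05,0.14,0,0],
    [0.0,-0.1,0.14,0,0],
    [0.0,-0.14,0.14,0,0],
    [0.0,-0.14,0.14,0,0],
    [0.0,-0.14,0.14,0,0],
    [0.0,-0.14,0.14,0,0]
  ]
}}

```text
t: 21.55
eef_pos: [0.5099, -0.0216, 0.2376]
ee_rot: [3.141, 0.0, -3.074]
force: [-0.0, 0.8, -0.2]
width: 0.0003
gripper_force: 0.0
```

Run:
```python
from h import *
b=grab('side');c=grab('wrist');s=arm.get_state();print(s['t'],s['force'],s['eef_pos'])
u,v=map(int,proj(c,(.53,.118,.05))); print(u,v)
u=min(max(u,100),540); v=max(v,100)
cv2.imwrite('pics/c9.png',np.hstack([cv2.resize(b['color'][185:275,235:325],(400,400),interpolation=2),cv2.resize(c['color'][v-100:v+100,u-100:u+100],(400,400),interpolation=2)]))
```

```text
21.65 [-0.60285654  0.23078123 -1.64017311] [ 0.50986178 -0.02099384  0.23751275]
485 244
```

View pics/c9.png

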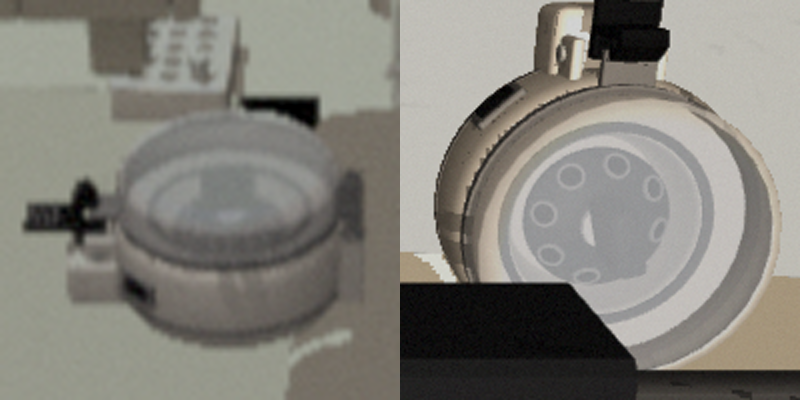

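The lid stays shut with no load on it. The hook is over the lip as at the start, and the rotor sits inside.

```bash
python3 -c "
from station import arm
print(arm.job_done())"
```

```text
the job is handed in; nothing more can be done
None
```

The job is handed in: the latch was pressed and the lid sprang open, the black rotor went fully home over the drive pin with only light force and without needing to be turned, and the lid was pushed shut and stayed shut, at about 22 of the 67 s allowed.

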